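# Change over to the full gas bottle

## Task

The gas bottle in use has run empty: change the tandoor over to the spare one. Of the two yellow valve levers on the pipe, push the one that is now open (lying along the pipe) round to fully closed, square across the pipe at its stop, and only then push the other one from closed to fully open, along the pipe at its stop. Push each lever from its side with a fingertip, never pinching it or bearing down on top of it, do not lean hard on the pipework, and leave the kitchen things around it where they are.

Things in the scene. Friction and masses are not known exactly. Their poses are not given: they have to be found in the camera images.
- lever_used (a joint): Yellow-sleeved lever on the valve of the empty bottle now in use; starts open or nearly (1.2 to 1.57), may be left or right. Joint in rad about the upright spindle, growing anticlockwise from above: 0 = closed (lever square across the pipe, pointing to the robot's side), 1.571 = open (along the pipe, pointing right as the robot sees it), a hard stop at each end. Needs about 0.4 N m (5 N at the sleeve) and stays where it is left.
- lever_used_grip (a point): Mid-point of this lever's yellow sleeve, 85 mm out from the spindle axis and 112 mm above the shelf. Sleeve 76 mm long (44 to 120 mm from the axis), 20 mm wide, 10 mm thick. Turns with the lever: -x points outwards to its tip, z up, y across its width (edges at y = +-10 mm).
- valve_used_axis (a point): Fixed point on this valve's upright spindle axis at sleeve height, 112 mm above the shelf. +y runs along the pipe to the left as the robot sees it, -x is the near side where the closed lever points. The brass valve body on the pipe is 47 mm across, the spindle's top 113 mm above the shelf.
- lever_spare (a joint): Yellow-sleeved lever on the valve of the full spare bottle; starts closed (0 to 0.06), at the other end of the pipe. Joint in rad about the upright spindle, growing anticlockwise from above: 0 = closed (lever square across the pipe, pointing to the robot's side), 1.571 = open (along the pipe, pointing right as the robot sees it), a hard stop at each end. Needs about 0.4 N m (5 N at the sleeve) and stays where it is left.
- lever_spare_grip (a point): Mid-point of this lever's yellow sleeve, 85 mm out from the spindle axis and 112 mm above the shelf. Sleeve 76 mm long (44 to 120 mm from the axis), 20 mm wide, 10 mm thick. Turns with the lever: -x points outwards to its tip, z up, y across its width (edges at y = +-10 mm).
- valve_spare_axis (a point): Fixed point on this valve's upright spindle axis at sleeve height, 112 mm above the shelf. +y runs along the pipe to the left as the robot sees it, -x is the near side where the closed lever points. The brass valve body on the pipe is 47 mm across, the spindle's top 113 mm above the shelf.
- manifold: Fixed galvanised pipe, 27 mm thick, 490 mm long, axis 55 mm above the shelf, valves 160 mm left and right of its middle. From there a tee leads back to a gauge (60 mm behind, 145 mm tall) and a grey regulator (108 mm wide, 150 mm behind, 99 mm tall). A copper tube at each end bends back and down. Origin on the shelf under the tee; x away from the robot, y along the pipe to the left.
- jar: Loose bystander: empty glass jar with an aluminium twist cap, 68 mm across, 115 mm tall, standing in front of the pipe between the two valves. Origin at the centre of its underside.
- lid: Loose bystander: small aluminium lid, 90 mm across, 21 mm tall with its knob, lying flat in front of the left valve, beneath the path of its lever. Origin at the centre of its underside.
- scoop: Loose bystander: yellow plastic scoop, 100 x 66 x 40 mm with an 80 mm handle towards the robot (-x of its frame), lying in front of the right valve, beneath the path of its lever. Origin at the centre of the scoop's underside.
- ladle: Loose bystander: steel ladle lying in front of the left end of the pipe; bowl 84 mm across, 28 mm tall; handle to 280 mm along -x of its frame, at most 36 mm high. Origin at the centre of the bowl's underside.
- tumbler: Loose bystander: steel tumbler, 72 mm across, 90 mm tall, standing behind the pipe to the right of the regulator. Origin at the centre of its underside.
- shaker: Loose bystander: amber spice shaker with a red cap, 48 mm across, 85 mm tall, standing behind the pipe to the left of the regulator. Origin at the centre of its underside.
- lighter: Loose bystander: steel tube gas lighter, 220 mm long, 20 mm thick, lying right of the scoop. Origin on the shelf under the end of its grip; its nozzle points along +x of its frame.

How it is judged:
On the way, in this order (a step that is already met when the one before it is completed fails the run):
1. the open valve has been closed while the spare one was still closed (value of joint lever_used below 0.09 rad and value of joint lever_spare below 0.2 rad), for 0.2 s.
2. then the spare valve has been opened fully, the first staying closed (value of joint lever_spare above 1.47 rad and value of joint lever_used below 0.09 rad), for 0.2 s.
At the end, for the whole second after the job is handed in: The lever that was open is within 0.09 rad (5 degrees) of its closed stop, the other within 0.10 rad of its open stop, both at rest, and every loose kitchen thing is within 20 mm of where it stood (all of step 2 and velocity of joint lever_used between -0.05 and 0.05 rad/s and velocity of joint lever_spare between -0.05 and 0.05 rad/s and distance of each of jar, lid, scoop, ladle, tumbler, shaker, lighter from where it was at the start of the episode below 0.02 m); the robot touches nothing.
It fails at once if both valves open at once (the full bottle blows back into the empty one): both levers more than 0.3 rad from closed (value of joint each of lever_used, lever_spare above 0.3 rad).
It fails at once if a lever is pinched between the fingers or borne down on from above (fingers touching it with the grasp point within 6 mm of its centre line) ((contact force between the fingers and lever_used above 0.5 N and y of the grasp point in the frame of lever_used_grip between -0.006 and 0.006 m) or (contact force between the fingers and lever_spare above 0.5 N and y of the grasp point in the frame of lever_spare_grip between -0.006 and 0.006 m)).
It fails at once if a lever is pushed with some other part of the arm than the fingers (contact force between the arm and lever_used above 3 N or contact force between the arm and lever_spare above 3 N).
It fails at once if the pipework, regulator or gauge is struck or leaned on with more than 25 N (contact force between any of the fingers, the arm and manifold above 25 N).
It fails at once if a loose kitchen thing is knocked, carried or lifted more than 20 mm (not (distance of each of jar, lid, scoop, ladle, tumbler, shaker, lighter from where it was at the start of the episode below 0.02 m)).
It also fails if it takes over 64 s, if anything falls off the work surface, if the arm or the gripper's body presses on something with over 40 N, if the wrist force passes 120 N, or if a joint passes its speed limit or range.

## Robot

A 6-joint arm with a two-finger parallel gripper is mounted at the origin on the work surface. World frame = base frame: x ahead of the robot, y to its left, z up, the work surface at z = 0. Lengths are in m, angles in rad, forces in N, time in s.
With the tool pointing down it reaches from about 0.3 to 0.875 m from the base axis. Payload 6.4 kg.
Tool frame: the origin (TCP) lies midway between the tips of the shut fingers; the grasp point (between the pads) lies 19 mm behind it; z points along the fingers, y is the line along which they close (so a half turn about z gives the same grasp; the last joint's range is limited). The gripper opens to 88 mm and grips with 3 to 60 N. Pads are 18 mm wide; open, the fingers measure 123 mm over their backs; the gripper's body (75 mm by 187 mm) begins 45 mm behind the grasp point.
Start: joints at [0.989, 0.181, 1.607, -0, 1.354, -0.206], TCP at [0.211, 0.535, 0.239] pointing down, gripper open.
Joint ranges: [-2.99, 2.99], [-0.89, 2.07], [0.3, 2.58], [-1.14, 4.28], [0, 2.63], [-3.12, 3.12]. Speed limits (rad/s): [2.57, 2.57, 3.01, 3.14, 3.14, 3.14].

## Interface

Orientations are given as [roll, pitch, yaw] about the fixed x, y, z axes, in that order (R = Rz(yaw) Ry(pitch) Rx(roll)).
In Python, from cell import robot gives the robot as it stands. The module is installed in compiled form; this text tells all that it offers.
- The arm moves only by the tool jog_arm, never from a script. Its argument "moves" is a list of rows, each a list of 2 entries, a list of its own where there are three numbers: the shift along the tool's x, y, z in m, then the turn about the tool's z in rad. A call has exactly 5 rows; each row is the pose to reach, as a shift and turn from the pose commanded when the call began, along the tool's axes at that moment; what a row does not reach only later rows make up. A row lasts 1/12 s, in which the tool goes at most 41.7 mm and 7.16 degrees, less where a joint would pass 70% of its speed; a pose out of reach is approached as far as the arm can. A call with a gripper value outside its range is refused whole. "fingers" is the opening in per cent of the stroke, from 0 (shut) to 100 (fully open), set as the call begins (left out, the last holds). The fingers move at their own pace and stop on an object; the grip force is fixed at half the most. Time passes only in rows, so rows that repeat a pose let the fingers close, or fill a call up. It gives the time, the measured TCP pose, the force, the opening and the grip force at its end, in the units of the state.
- robot.observe(): the state, without advancing time (a new reading comes with each control period).
- robot.camera(name): name is "scene" or "top" or "wrist"; returns (picture, depth): 420x560x3 uint8, red, green, blue; 420x560 float32, m along the optical axis (not along the pixel's ray), 0 where there is no reading.
- robot.camera_info(name): a dict with "vertical_fov" (degrees; the focal length in pixels is half the picture's height over the tangent of half this angle, whatever the lens; pixels are square), "cx", "cy" (the principal point, pixels), "world_to_cam" (4x4, takes a point from world to camera coordinates); the wrist camera has in their place "mount" (4x4, takes a point from camera to tool coordinates, whose origin is the TCP and whose axes are the flange's). Camera axes: x right, y up, looking along -z (the intrinsics and any distortion apply to the point x, -y, -z); pixel columns grow to the right and rows downward; lengths in m; the calibration is good to about 2 mm. A picture is of the moment at which its call begins: read the wrist's pose just before it. camera_info takes no time and is no camera call.
- robot.job_done(): hands the job in; it is judged then, once.
Trained networks look in the newest picture that a camera, given by its name, has taken for a name from the list of things; names that differ only in an ending like _2 or _b are one class to them, and where a whole thing is asked for, a point or a joint stands for the part that bears it (a point fixed in the world has none). Each returns a list of dicts, best first, with "p" (0 to 1); they miss things now and then, are a little off and sometimes report something else, mostly with a low value. They report only what shows in the picture. A call takes as long as a camera call.
- robot.regions_of(label, camera): "region" (420x560 bool, what is visible of it) and "extent" ([left, top, right, bottom] in pixels, round what is visible of it).
The state is a dict: "time": time; "q": joint angles; "joint_velocities": joint speeds; "joint_efforts": joint torques, N m; "tool_pos": TCP position; "ee_rot": TCP orientation; "contact_force": force on the tool from outside, world axes, zero at the start; "torque": the same for the moment, N m; "grip_width": opening from 0.0 (shut) to 1.0 (fully open); "grip_force": force on a finger pad.
Only numpy, scipy, OpenCV 4.12 (cv2) and the standard library are available. Lean on these libraries where they do the work, as an engineer would, in place of code of your own. Each camera call takes 0.05 s, during which the arm holds its last target. There are 200 camera calls.

## Working session

There is one attempt and no reset: what is moved stays moved. The work goes in short steps, Python scripts to look and compute and a tool call to move; the robot and the scene stay as the last step left them, time stands still between calls to the robot, and variables do not carry over. Pictures are saved under pics/ and viewed, at most 10 in all, crops included, and the job is handed in when it is done.

Besides the shell and the picture viewer there is one more tool, called as name(argument=value, ...), one argument or row to a line, values as JSON. jog_arm: Moves the arm, as the interface text tells. Its arguments: {"type":"object","properties":{"moves":{"type":"array"},"fingers":{"type":"number"}},"required":["moves"]}

```bash
mkdir -p pics; cat > h.py <<'E'
import numpy as np, cv2
from cell import robot
def cloud(name):
    im,d=robot.camera(name); i=robot.camera_info(name)
    f=210/np.tan(np.radians(i["vertical_fov"])/2)
    v,u=np.mgrid[:420,:560]
    P=np.stack([(u-i["cx"])/f*d,-(v-i["cy"])/f*d,-d,np.ones_like(d)],-1)
    W=P@np.linalg.inv(i["world_to_cam"]).T
    return im,d,W[...,:3]
E
python3 - <<'E'
from h import *
s=robot.observe();print(s['time'],s['tool_pos'],s['ee_rot'],s['grip_width'])
for n in("top","scene"):
    im,d,W=cloud(n);i=robot.camera_info(n);print(n,{k:v for k,v in i.items() if k!="world_to_cam"},np.linalg.inv(i["world_to_cam"])[:3,3])
    cv2.imwrite(f"pics/{n}1.png",im[...,::-1])
    for l in("lever_used","lever_spare","manifold","jar","lid","scoop","ladle","tumbler","shaker","lighter"):
        for r in robot.regions_of(l,n)[:2]:
            m=r["region"]&(d>0)
            if m.sum()<5: continue
            p=W[m];print(l,round(r["p"],2),r["extent"],np.median(p,0).round(3),np.percentile(p,3,0).round(3),np.percentile(p,97,0).round(3))
E
```

```text
0.0 [0.21074154 0.53441947 0.23779785] [-3.13987573e+00 -3.48851190e-04  2.76577806e+00] 0.9968892839059698
top {'vertical_fov': 49.788327371797045, 'cx': 273.3553453795999, 'cy': 203.07398951227168} [ 0.29351688 -0.05247337  1.33309841]
lever_used 0.67 [313.2, 215.2, 361.0, 235.0] [ 0.5   -0.224  0.114] [ 0.478 -0.282  0.099] [ 0.525 -0.165  0.12 ]
lever_used 0.64 [256.3, 233.6, 284.5, 267.1] [ 0.422 -0.036  0.114] [ 0.396 -0.065  0.051] [ 0.452 -0.008  0.12 ]
lever_spare 0.84 [197.8, 203.4, 212.8, 252.3] [0.472 0.143 0.114] [0.41  0.135 0.098] [0.539 0.152 0.121]
lever_spare 0.68 [209.1, 233.9, 242.2, 265.3] [0.422 0.091 0.007] [0.385 0.053 0.   ] [0.462 0.131 0.019]
manifold 0.92 [169.4, 138.7, 362.0, 230.0] [ 0.561 -0.017  0.066] [ 0.502 -0.277  0.   ] [0.733 0.243 0.136]
jar 0.86 [257.6, 234.5, 282.5, 265.1] [ 0.421 -0.037  0.114] [ 0.395 -0.066  0.014] [ 0.451 -0.009  0.12 ]
lid 0.84 [212.0, 233.6, 242.8, 266.2] [0.422 0.092 0.007] [0.385 0.054 0.001] [0.46  0.13  0.019]
scoop 0.81 [320.2, 258.5, 342.8, 324.8] [ 0.357 -0.225  0.005] [ 0.247 -0.257 -0.002] [ 0.417 -0.192  0.041]
[... 1333 characters left out ...]
, 275.8] [0.427 0.101 0.007] [0.387 0.063 0.002] [0.457 0.133 0.021]
scoop 0.97 [267.5, 182.8, 321.6, 209.5] [ 0.367 -0.225  0.019] [ 0.259 -0.26   0.001] [ 0.421 -0.189  0.039]
ladle 0.7 [385.5, 290.9, 436.8, 417.7] [0.425 0.31  0.018] [0.38  0.263 0.002] [0.552 0.491 0.033]
tumbler 0.78 [207.5, 202.2, 237.9, 240.9] [ 0.621 -0.141  0.067] [ 0.586 -0.191  0.018] [ 0.65  -0.124  0.09 ]
shaker 0.59 [259.3, 267.1, 283.6, 308.2] [0.645 0.133 0.057] [0.62  0.104 0.008] [0.66  0.142 0.086]
shaker 0.43 [304.1, 233.2, 365.7, 286.9] [0.529 0.15  0.087] [0.411 0.102 0.044] [0.549 0.178 0.118]
lighter 0.83 [218.7, 160.1, 270.3, 183.5] [ 0.37  -0.433  0.014] [ 0.304 -0.446  0.003] [ 0.505 -0.414  0.021]
```

View pics/top1.png

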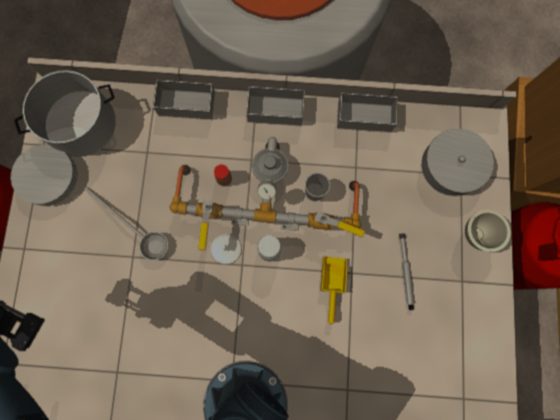

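View pics/scene1.png

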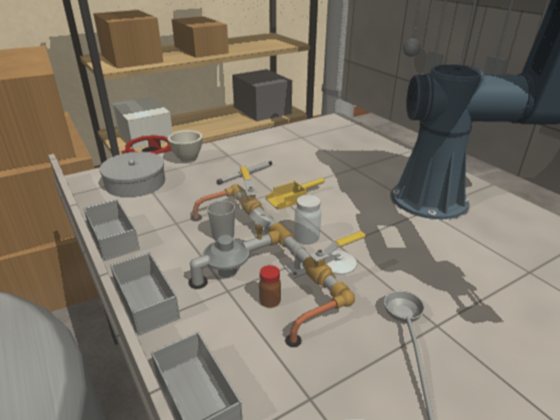

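```bash
python3 - <<'E'
from h import *
for n in("top","scene"):
    im,d,W=cloud(n);h=cv2.cvtColor(im,cv2.COLOR_RGB2HSV)
    y=(h[...,0]>17)&(h[...,0]<35)&(h[...,1]>140)&(d>0)&(W[...,2]>.1)&(W[...,2]<.13)
    for s in(-1,1):
        p=W[y&(s*W[...,1]>.06)];p=p[abs(p[:,2]-.117)<.008]
        c=p.mean(0);e=np.linalg.svd(p[:,:2]-c[:2],full_matrices=False)[2];q=(p[:,:2]-c[:2])@e.T
        print(n,s,len(p),c.round(3),e[0].round(3),q.min(0).round(3),q.max(0).round(3), 'angle',np.degrees(np.arctan2(e[0,1],e[0,0])).round(1))
    # pipe direction: points z .055-.072
    for s in (-1,1):
        m=(abs(W[...,2]-.066)<.004)&(d>0)&(abs(W[...,0]-.53)<.06)&(s*W[...,1]>0.03)&(s*W[...,1]<.28)
        p=W[m]; print('pipe',s,len(p),np.median(p,0).round(3),np.polyfit(p[:,1],p[:,0],1).round(3))
E
```

```text
top -1 191 [ 0.491 -0.253  0.117] [0.304 0.953] [-0.038 -0.01 ] [0.036 0.011] angle 72.3
top 1 189 [0.442 0.144 0.117] [-1.     0.016] [-0.038 -0.01 ] [0.036 0.009] angle 179.1
pipe -1 426 [ 0.519 -0.125  0.066] [-0.081  0.51 ]
pipe 1 439 [0.523 0.167 0.067] [0.085 0.513]
scene -1 65 [ 0.494 -0.253  0.117] [0.312 0.95 ] [-0.036 -0.008] [0.032 0.008] angle 71.8
scene 1 166 [0.445 0.148 0.117] [ 1.    -0.002] [-0.037 -0.01 ] [0.035 0.008] angle -0.1
pipe -1 292 [ 0.529 -0.168  0.067] [-0.038  0.524]
pipe 1 607 [0.536 0.181 0.067] [0.062 0.526]
```

The pictures show the right lever (px 350,228 in the top view) about 17° short of the pipe line, so it is the one in use. The left lever (px 204,236) is square across the pipe, so it is the spare. The two cameras agree to about 3 mm, so I start moving now.

jog_arm(
  moves=[
    [[-0.027,-0.029,0],0],
    [[-0.054,-0.058,0],0],
    [[-0.081,-0.087,0],0],
    [[-0.108,-0.116,0],0],
    [[-0.135,-0.145,0],0],
  ],
  fingers=0,
)

```text
time: 1.62
tool_pos: [0.2835, 0.3489, 0.2387]
ee_rot: [3.141, 0.0, 2.767]
contact_force: [1.0, 0.2, 0.0]
grip_width: 0.646
grip_force: 0.0
```

jog_arm(
  moves=[
    [[-0.027,-0.029,0],0],
    [[-0.054,-0.058,0],0],
    [[-0.081,-0.087,0],0],
    [[-0.108,-0.116,0],0],
    [[-0.135,-0.145,0],0],
  ],
)

```text
time: 2.03
tool_pos: [0.356, 0.1643, 0.2391]
ee_rot: [3.141, 0.001, 2.766]
contact_force: [1.1, 0.8, 0.7]
grip_width: 0.267
grip_force: 0.0
```

jog_arm(
  moves=[
    [[-0.027,-0.029,0],0],
    [[-0.054,-0.058,0],0],
    [[-0.081,-0.087,0],0],
    [[-0.108,-0.116,0],0],
    [[-0.135,-0.145,0],0],
  ],
)

```text
time: 2.45
tool_pos: [0.4285, -0.0205, 0.2391]
ee_rot: [3.141, 0.001, 2.765]
contact_force: [1.5, 0.5, 0.9]
grip_width: 0.005
grip_force: 0.0
```

jog_arm(
  moves=[
    [[-0.027,-0.029,0],0],
    [[-0.054,-0.058,0],0],
    [[-0.081,-0.087,0],0],
    [[-0.108,-0.116,0],0],
    [[-0.135,-0.145,0],0],
  ],
)

```text
time: 2.87
tool_pos: [0.5008, -0.205, 0.2388]
ee_rot: [-3.142, 0.0, 2.765]
contact_force: [0.4, -0.2, -0.1]
grip_width: 0.004
grip_force: 0.0
```

```bash
cat >> h.py <<'E'
def Ryaw(y): return np.array([[np.cos(y),np.sin(y),0],[np.sin(y),-np.cos(y),0],[0,0,-1]])
def rows(c,wps):  # commanded (x,y,z,yaw) -> rows
    for w in wps:
        t=Ryaw(c[3]).T@(np.array(w[:3])-c[:3]); print([t.round(3).tolist(),round(c[3]-w[3],3)])
AX={'used':(.518,-.172),'spare':(.528,.146)}
def pose(v,phi,off,r=.085,z=.095):  # off: signed distance along n; n=(-sin,cos), clockwise (closing) direction
    a=np.array(AX[v])+r*np.array([-np.cos(phi),-np.sin(phi)])+off*np.array([-np.sin(phi),np.cos(phi)])
    return [*a,z,np.pi/2+phi]
E
python3 - <<'E'
from h import *
s=robot.observe();print(s['time'],s['tool_pos'],s['ee_rot'],s['grip_width'],s['contact_force'])
im,d,W=cloud("scene")
m=(d>0)&(abs(W[...,0]-.54)<.06)&(W[...,1]<-.2)&(W[...,1]>-.32)
for y in np.arange(-.31,-.2,.02):
  k=m&(abs(W[...,1]-y)<.01)&(W[...,0]>.51);p=W[k];print(y.round(2),len(p),np.percentile(p[:,2],98).round(3) if len(p) else 0)
im,_=robot.camera("wrist");cv2.imwrite("pics/w1.png",im[...,::-1])
E
```

```text
2.8667 [ 0.50083953 -0.20498586  0.23875764] [-3.14156827e+00  3.63930744e-04  2.76530896e+00] 0.004051183001713811 [ 0.35298017 -0.23120624 -0.10878047]
-0.31 14 0.002
-0.29 13 0.045
-0.27 176 0.073
-0.25 113 0.345
-0.23 152 0.437
-0.21 315 0.504
```

View pics/w1.png

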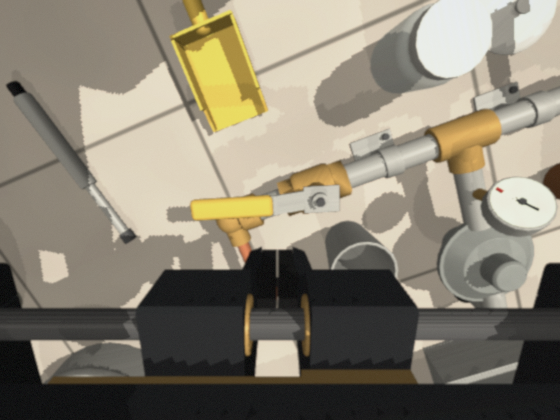

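The wrist view shows the used lever's sleeve at about (230,207), its spindle at about (320,200), and the shut fingers at the bottom centre. I'll refine the lever pose from here.

```bash
cat >> h.py <<'E'
def wcloud():
    s=robot.observe();im,d=robot.camera("wrist");i=robot.camera_info("wrist")
    f=210/np.tan(np.radians(i["vertical_fov"])/2);v,u=np.mgrid[:420,:560]
    P=np.stack([(u-i["cx"])/f*d,-(v-i["cy"])/f*d,-d,np.ones_like(d)],-1)@np.array(i["mount"]).T
    return im,d,P[...,:3]@Ryaw(s['ee_rot'][2]).T+s['tool_pos']
def lever(im,d,W,ctr,R=.15):
    h=cv2.cvtColor(im,cv2.COLOR_RGB2HSV)
    p=W[(h[...,0]>17)&(h[...,0]<35)&(h[...,1]>140)&(d>0)&(abs(W[...,2]-.117)<.008)&(np.hypot(W[...,0]-ctr[0],W[...,1]-ctr[1])<R)]
    (c,wh,a)=cv2.minAreaRect(p[:,:2].astype(np.float32)*1000)
    m=p.mean(0);e=np.linalg.svd(p[:,:2]-m[:2],full_matrices=False)[2][0];e*=-np.sign(e[0])
    phi=np.arctan2(-e[1],-e[0])
    return len(p),np.array(c).round(1),np.array(wh).round(1),p[:,2].mean().round(4),'phi',phi.round(3),'axis',(np.array(c)/1000-.085*e).round(4)
E
python3 - <<'E'
from h import *
print(lever(*wcloud(),(.518,-.172)))
c=[.5008,-.2050,.2388,2.766]
rows(c,[pose('used',1.262,-.034,z=.239),pose('used',1.262,-.034)])
E
```

```text
(1594, array([ 493.2, -252. ]), array([73.1, 20.2]), np.float64(0.1152), 'phi', np.float64(1.256), 'axis', array([ 0.5195, -0.1712]))
[[-0.043, -0.046, -0.0], -0.067]
[[-0.043, -0.046, 0.144], -0.067]
```

jog_arm(
  moves=[
    [[-0.022,-0.023,0],-0.033],
    [[-0.045,-0.046,0],-0.067],
    [[-0.045,-0.046,0],-0.067],
    [[-0.045,-0.046,0.035],-0.067],
    [[-0.045,-0.046,0.07],-0.067],
  ],
)

```text
time: 3.43
tool_pos: [0.5269, -0.2621, 0.1705]
ee_rot: [-3.14, 0.005, 2.833]
contact_force: [0.4, 0.3, -1.3]
grip_width: 0.002
grip_force: 0.0
```

jog_arm(
  moves=[
    [[0,0,0.025],0],
    [[0,0,0.05],0],
    [[0,0,0.074],0],
    [[0,0,0.074],0],
    [[0,0,0.074],0],
  ],
)

```text
time: 3.85
tool_pos: [0.5245, -0.2601, 0.094]
ee_rot: [3.14, -0.003, 2.834]
contact_force: [-0.3, -0.1, 0.8]
grip_width: 0.009
grip_force: 0.0
```

```bash
sed -i "s/'used':(.518,-.172)/'used':(.519,-.1715)/" h.py; python3 - <<'E'
from h import *
s=robot.observe();c=[*s['tool_pos'],s['ee_rot'][2]];print(np.round(c,4),s['contact_force'])
ph=[1.262,1.25]+list(np.arange(1.17,-.04,-.08))
off=[-.026]+[-.019]*50
P=[pose('used',p,o) for p,o in zip(ph,off)]
for k in range(0,len(P),5):
    print('--',ph[k]);rows(c,P[k:k+5]); c=P[min(k+4,len(P)-1)]
E
```

```text
[ 0.5245 -0.2601  0.094   2.8336] [-0.30537244 -0.09910094  0.76341063]
-- 1.262
[[0.006, -0.002, -0.001], np.float64(0.001)]
[[0.014, -0.002, -0.001], np.float64(0.013)]
[[0.021, -0.004, -0.001], np.float64(0.093)]
[[0.028, -0.004, -0.001], np.float64(0.173)]
[[0.035, -0.004, -0.001], np.float64(0.253)]
-- 0.9299999999999997
[[0.007, -0.001, 0.0], np.float64(0.08)]
[[0.014, -0.002, 0.0], np.float64(0.16)]
[[0.021, -0.002, 0.0], np.float64(0.24)]
[[0.028, -0.002, 0.0], np.float64(0.32)]
[[0.035, -0.001, 0.0], np.float64(0.4)]
-- 0.5299999999999994
[[0.007, -0.001, 0.0], np.float64(0.08)]
[[0.014, -0.002, 0.0], np.float64(0.16)]
[[0.021, -0.002, 0.0], np.float64(0.24)]
[[0.028, -0.002, 0.0], np.float64(0.32)]
[[0.035, -0.001, 0.0], np.float64(0.4)]
-- 0.129999999999999
[[0.007, -0.001, 0.0], np.float64(0.08)]
[[0.014, -0.002, 0.0], np.float64(0.16)]
[[0.021, -0.002, 0.0], np.float64(0.24)]
```

jog_arm(
  moves=[
    [[0.006,-0.002,0],0],
    [[0.014,-0.002,0],0.013],
    [[0.021,-0.004,0],0.093],
    [[0.028,-0.004,0],0.173],
    [[0.035,-0.004,0],0.253],
  ],
)

```text
time: 4.27
tool_pos: [0.4922, -0.2567, 0.0972]
ee_rot: [-3.141, 0.007, 2.575]
contact_force: [5.3, -3.9, -3.0]
grip_width: 0.001
grip_force: 2.9
```

jog_arm(
  moves=[
    [[0.007,-0.001,0],0.08],
    [[0.014,-0.002,0],0.16],
    [[0.021,-0.002,0],0.24],
    [[0.028,-0.002,0],0.32],
    [[0.035,-0.001,0],0.4],
  ],
)

```text
time: 4.68
tool_pos: [0.4617, -0.2395, 0.0972]
ee_rot: [3.141, 0.007, 2.175]
contact_force: [3.1, -4.4, -2.2]
grip_width: 0.002
grip_force: 2.9
```

```bash
python3 - <<'E'
from h import *
s=robot.observe();print(s['tool_pos'],s['ee_rot'],s['contact_force'],pose('used',.53+.08,-.019))
print(lever(*wcloud(),AX['used']),lever(*cloud("top"),AX['used']))
E
```

```text
[ 0.46168108 -0.23948863  0.09715661] [3.14057422 0.00706627 2.17472328] [ 3.14120256 -4.39363498 -2.2249956 ] [np.float64(0.4602144002250434), np.float64(-0.23576704644760504), 0.095, 2.1807963267948964]
(6750, array([ 452.5, -222.4]), array([73.9, 22.1]), np.float64(0.1152), 'phi', np.float64(0.616), 'axis', array([ 0.5218, -0.1733])) (77, array([ 447.8, -219.4]), array([73.2, 14. ]), np.float64(0.1164), 'phi', np.float64(0.607), 'axis', array([ 0.5177, -0.1709]))
```

jog_arm(
  moves=[
    [[0.007,-0.001,0],0.08],
    [[0.014,-0.002,0],0.16],
    [[0.021,-0.002,0],0.24],
    [[0.028,-0.002,0],0.32],
    [[0.035,-0.001,0],0.4],
  ],
)

```text
time: 5.2
tool_pos: [0.441, -0.2116, 0.097]
ee_rot: [3.139, 0.006, 1.778]
contact_force: [0.4, -7.2, 0.7]
grip_width: 0.004
grip_force: 3.5
```

jog_arm(
  moves=[
    [[0.007,-0.001,0],0.08],
    [[0.013,-0.002,0],0.16],
    [[0.017,-0.002,0],0.22],
    [[0.02,-0.002,0],0.24],
    [[0.02,-0.002,0],0.24],
  ],
)

```text
time: 5.62
tool_pos: [0.4347, -0.1932, 0.0969]
ee_rot: [3.138, 0.007, 1.541]
contact_force: [-2.3, -10.9, 0.4]
grip_width: 0.001
grip_force: 5.3
```

```bash
python3 - <<'E'
from h import *
s=robot.observe();print(s['tool_pos'],s['ee_rot'],s['contact_force'],pose('used',-.03,-.019))
print(lever(*wcloud(),AX['used']),lever(*cloud("top"),AX['used']))
E
```

```text
[ 0.43468078 -0.19316048  0.09694278] [3.13829821 0.00692857 1.54145409] [ -2.29602778 -10.92389955   0.35821589] [np.float64(0.4334683326274887), np.float64(-0.18794183312401863), 0.095, 1.5407963267948965]
(6952, array([ 436.3, -173.5]), array([22.3, 75.4]), np.float64(0.1151), 'phi', np.float64(-0.026), 'axis', array([ 0.5213, -0.1757])) (26, array([ 424.1, -167.5]), array([48.6,  8. ]), np.float64(0.1155), 'phi', np.float64(0.022), 'axis', array([ 0.5091, -0.1656]))
```

The lever measures about closed. I'll press 4 mm more to make sure it is on its stop.

jog_arm(
  moves=[
    [[0.002,0,0],0],
    [[0.003,0,0],0],
    [[0.004,0,0],0],
    [[0.004,0,0],0],
    [[0.004,0,0],0],
  ],
)

```text
time: 6.13
tool_pos: [0.4347, -0.1929, 0.0971]
ee_rot: [3.138, 0.013, 1.542]
contact_force: [-5.4, -25.8, -6.2]
grip_width: 0.003
grip_force: 12.9
```

```bash
python3 - <<'E'
from h import *
s=robot.observe();print(s['tool_pos'],s['ee_rot'],s['contact_force'])
print(lever(*wcloud(),AX['used']))
E
```

```text
[ 0.43474661 -0.19293193  0.09714537] [3.13811378 0.01282311 1.54234712] [ -5.40528463 -25.76152465  -6.17276392]
(6905, array([ 436.3, -173.5]), array([22.2, 75.3]), np.float64(0.1153), 'phi', np.float64(-0.025), 'axis', array([ 0.5213, -0.1757]))
```

The lever is on its stop: 26 N with no further motion. I'll back off, rise and go to the spare.

jog_arm(
  moves=[
    [[-0.01,0,0],0],
    [[-0.025,0,0],0],
    [[-0.025,0,-0.035],0],
    [[-0.025,0,-0.07],0],
    [[-0.025,0,-0.105],0],
  ],
)

```text
time: 6.6
tool_pos: [0.4324, -0.2109, 0.2012]
ee_rot: [-3.141, -0.001, 1.541]
contact_force: [0.5, -1.9, 0.1]
grip_width: 0.005
grip_force: 0.0
```

jog_arm(
  moves=[
    [[0.036,0,0],0],
    [[0.073,0,0],0],
    [[0.11,0,0],0],
    [[0.147,0,0],0],
    [[0.184,0,0],0],
  ],
)

```text
time: 7.02
tool_pos: [0.4385, -0.0257, 0.2008]
ee_rot: [3.14, -0.0, 1.541]
contact_force: [0.8, 0.7, -0.6]
grip_width: 0.006
grip_force: 0.0
```

jog_arm(
  moves=[
    [[0.036,0,0],0],
    [[0.073,0,0],0],
    [[0.11,0,0],0],
    [[0.14,0,0],0],
    [[0.16,0,0],0],
  ],
)

```text
time: 7.43
tool_pos: [0.4433, 0.1355, 0.2008]
ee_rot: [3.14, -0.001, 1.544]
contact_force: [-0.2, 0.7, -0.4]
grip_width: 0.003
grip_force: 0.0
```

```bash
python3 - <<'E'
from h import *
s=robot.observe();c=[*s['tool_pos'],s['ee_rot'][2]];print(np.round(c,4),s['contact_force'])
im,d,W=wcloud();cv2.imwrite("pics/w2.png",im[...,::-1])
try: print(lever(im,d,W,AX['spare']))
except Exception as e: print(e)
im,d,W=cloud("top");print(lever(im,d,W,AX['used']));print(lever(im,d,W,AX['spare']))
rows(c,[pose('spare',-.01,.036,z=.2),pose('spare',-.01,.036)])
E
```

```text
[0.4433 0.1355 0.2008 1.5437] [-0.23922602  0.73060528 -0.373234  ]
(2134, array([444. , 146.7]), array([18.2, 73.2]), np.float64(0.1152), 'phi', np.float64(-0.01), 'axis', array([0.529 , 0.1458]))
(201, array([ 434.4, -174.1]), array([19.8, 73.1]), np.float64(0.1169), 'phi', np.float64(-0.016), 'axis', array([ 0.5194, -0.1754]))h.py:27: RuntimeWarning: Mean of empty slice.
  m=p.mean(0);e=np.linalg.svd(p[:,:2]-m[:2],full_matrices=False)[2][0];e*=-np.sign(e[0])
  ret = um.true_divide(
Traceback (most recent call last):
  File "h.py", line 27, in lever
    m=p.mean(0);e=np.linalg.svd(p[:,:2]-m[:2],full_matrices=False)[2][0];e*=-np.sign(e[0])
                  ~~~~~~~~~~~~~~~~~~~~~~~~~~~~~~~~~~~~~~~~~~~~~~~~~~~^^^
IndexError: index 0 is out of bounds for axis 0 with size 0
```

View pics/w2.png

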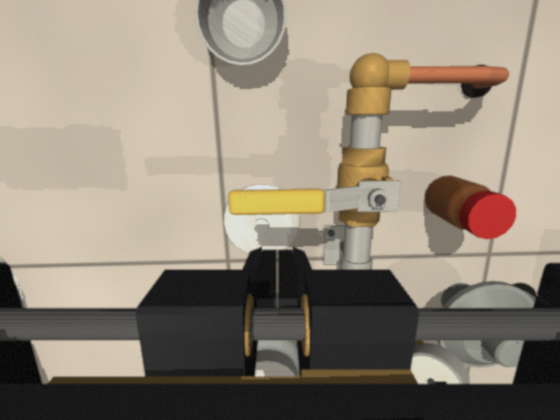

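The wrist view shows the spare's sleeve at (277,201), still closed, with clear space on its left (towards the top of the picture). The used lever stays closed. I'll move past the lever and descend on its left side.

jog_arm(
  moves=[
    [[0.03,0,0],-0.02],
    [[0.048,0,0],-0.02],
    [[0.048,0,0],-0.02],
    [[0.048,0,0.03],-0.02],
    [[0.048,0,0.06],-0.02],
  ],
)

```text
time: 7.95
tool_pos: [0.4472, 0.1799, 0.1413]
ee_rot: [3.136, -0.0, 1.561]
contact_force: [-0.4, -0.9, -0.1]
grip_width: 0.005
grip_force: 0.0
```

jog_arm(
  moves=[
    [[0,0,0.025],0],
    [[0,0,0.045],0],
    [[0,0,0.045],0],
    [[-0.008,0,0.045],0],
    [[-0.013,0,0.045],0],
  ],
)

```text
time: 8.37
tool_pos: [0.446, 0.1664, 0.096]
ee_rot: [3.14, 0.0, 1.56]
contact_force: [-0.2, 4.0, -1.1]
grip_width: 0.005
grip_force: 3.4
```

```bash
sed -i "s/'spare':(.528,.146)/'spare':(.529,.146)/" h.py; python3 - <<'E'
from h import *
s=robot.observe();c=[*s['tool_pos'],s['ee_rot'][2]];print(np.round(c,4),s['contact_force'])
ph=[.02]+list(np.arange(.1,1.59,.08))
P=[pose('spare',p,.019) for p in ph]
for k in range(0,len(P),5):
    print('--',ph[k]);rows(c,P[k:k+5]); c=P[min(k+4,len(P)-1)]
E
```

```text
[0.446  0.1664 0.096  1.56  ] [-0.20593665  4.02538897 -1.08066677]
-- 0.02
[[-0.003, -0.002, 0.001], np.float64(-0.031)]
[[-0.01, -0.003, 0.001], np.float64(-0.111)]
[[-0.017, -0.004, 0.001], np.float64(-0.191)]
[[-0.024, -0.004, 0.001], np.float64(-0.271)]
[[-0.031, -0.003, 0.001], np.float64(-0.351)]
-- 0.41999999999999993
[[-0.007, -0.001, 0.0], np.float64(-0.08)]
[[-0.014, -0.002, 0.0], np.float64(-0.16)]
[[-0.021, -0.002, 0.0], np.float64(-0.24)]
[[-0.028, -0.002, 0.0], np.float64(-0.32)]
[[-0.035, -0.001, 0.0], np.float64(-0.4)]
-- 0.8199999999999998
[[-0.007, -0.001, 0.0], np.float64(-0.08)]
[[-0.014, -0.002, 0.0], np.float64(-0.16)]
[[-0.021, -0.002, 0.0], np.float64(-0.24)]
[[-0.028, -0.002, 0.0], np.float64(-0.32)]
[[-0.035, -0.001, 0.0], np.float64(-0.4)]
-- 1.22
[[-0.007, -0.001, 0.0], np.float64(-0.08)]
[[-0.014, -0.002, 0.0], np.float64(-0.16)]
[[-0.021, -0.002, 0.0], np.float64(-0.24)]
[[-0.028, -0.002, 0.0], np.float64(-0.32)]
[[-0.035, -0.001, 0.0], np.float64(-0.4)]
```

Already touching at about 4 N, so I push round.

jog_arm(
  moves=[
    [[-0.004,-0.002,0],-0.03],
    [[-0.011,-0.003,0],-0.11],
    [[-0.018,-0.004,0],-0.19],
    [[-0.025,-0.004,0],-0.27],
    [[-0.032,-0.003,0],-0.35],
  ],
)

```text
time: 8.78
tool_pos: [0.4431, 0.136, 0.0967]
ee_rot: [3.137, -0.001, 1.914]
contact_force: [0.4, 8.9, -1.8]
grip_width: 0.008
grip_force: 3.8
```

jog_arm(
  moves=[
    [[-0.007,-0.001,0],-0.08],
    [[-0.014,-0.002,0],-0.16],
    [[-0.021,-0.002,0],-0.24],
    [[-0.028,-0.002,0],-0.32],
    [[-0.035,-0.001,0],-0.4],
  ],
)

```text
time: 9.2
tool_pos: [0.4536, 0.1028, 0.0968]
ee_rot: [3.137, 0.0, 2.314]
contact_force: [-0.3, 8.5, -0.1]
grip_width: 0.006
grip_force: 3.6
```

```bash
python3 - <<'E'
from h import *
s=robot.observe();c=[*s['tool_pos'],s['ee_rot'][2]];print(np.round(c,4),s['contact_force'],np.round(pose('spare',.74,.019),4))
im,d,W=wcloud();cv2.imwrite("pics/w3.png",im[...,::-1]);print(lever(im,d,W,AX['spare']))
E
```

```text
[0.4536 0.1028 0.0968 2.3136] [-0.31015093  8.51027001 -0.08787003] [0.4534 0.1027 0.095  2.3108]
(4, array([461.4,  95.4]), array([0.5, 4. ]), np.float64(0.1138), 'phi', np.float64(-0.884), 'axis', array([0.5153, 0.0296]))
```

jog_arm(
  moves=[
    [[-0.007,-0.001,0],-0.08],
    [[-0.014,-0.002,0],-0.16],
    [[-0.021,-0.002,0],-0.24],
    [[-0.028,-0.002,0],-0.32],
    [[-0.035,-0.001,0],-0.4],
  ],
)

```text
time: 9.67
tool_pos: [0.4753, 0.0762, 0.0964]
ee_rot: [3.139, -0.001, 2.714]
contact_force: [-3.7, 7.5, 1.1]
grip_width: 0.012
grip_force: 3.5
```

jog_arm(
  moves=[
    [[-0.007,-0.001,0],-0.08],
    [[-0.014,-0.002,0],-0.16],
    [[-0.021,-0.002,0],-0.24],
    [[-0.028,-0.002,0],-0.32],
    [[-0.034,-0.001,0],-0.4],
  ],
)

```text
time: 10.08
tool_pos: [0.5034, 0.0609, 0.0958]
ee_rot: [3.14, -0.006, 3.114]
contact_force: [-30.7, 7.0, 20.2]
grip_width: 0.004
grip_force: 15.9
```

```bash
python3 - <<'E'
from h import *
s=robot.observe();c=[*s['tool_pos'],s['ee_rot'][2]];print(np.round(c,4),s['contact_force'],np.round(pose('spare',1.543,.0195),4))
im,d,W=cloud("scene");cv2.imwrite("pics/s2.png",cv2.resize(im[150:300,200:400,::-1],(800,600)))
E
```

```text
[0.5034 0.0609 0.0958 3.1144] [-30.72777588   7.04908596  20.23124124] [0.5071 0.0616 0.095  3.1138]
```

View pics/s2.png

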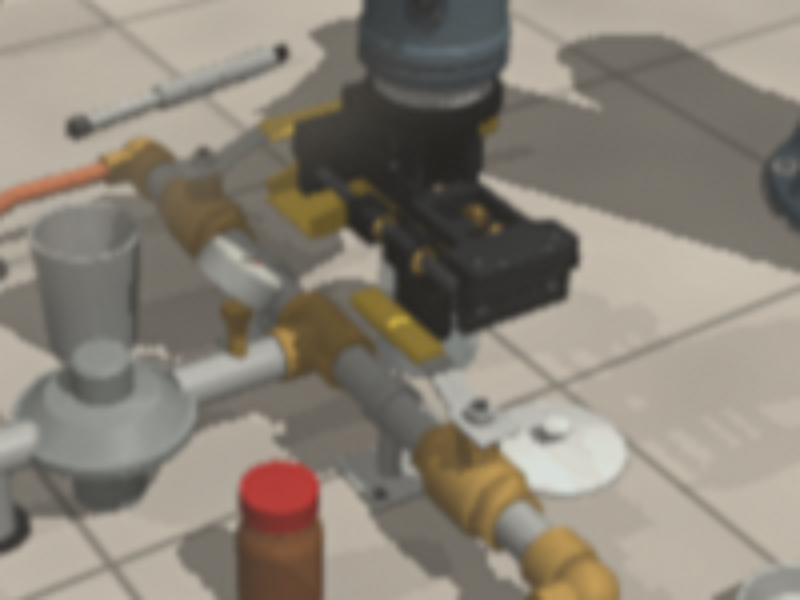

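The scene view shows the spare's lever (centre about 400,325 in the crop) nearly along the pipe, with the fingers on its near side. I'll measure the angle.

```bash
python3 - <<'E'
from h import *
for n in("scene","top"):
    c=cloud(n)
    for v in("spare","used"):
        try: print(n,v,lever(*c,AX[v]))
        except Exception as e: print(n,v,'hidden')
print(robot.observe()['contact_force'])
E
```

```text
scene spare (151, array([523.7,  62.2]), array([22.5, 72.2]), np.float64(0.1164), 'phi', np.float64(1.562), 'axis', array([0.5244, 0.1472]))
scene used (2, array([ 459.1, -166.3]), array([5.1, 0. ]), np.float64(0.1154), 'phi', np.float64(0.469), 'axis', array([ 0.5349, -0.1278]))
top spare hidden
top used (199, array([ 434.8, -174.4]), array([20.1, 73.4]), np.float64(0.1164), 'phi', np.float64(-0.016), 'axis', array([ 0.5198, -0.1758]))
[-12.20956737   4.7124389    7.48871949]h.py:27: RuntimeWarning: Mean of empty slice.
  m=p.mean(0);e=np.linalg.svd(p[:,:2]-m[:2],full_matrices=False)[2][0];e*=-np.sign(e[0])
  ret = um.true_divide(
```

It is at its open stop. One light extra press, then I retract.

jog_arm(
  moves=[
    [[-0.001,0,0],0],
    [[-0.002,0,0],0],
    [[-0.002,0,0],0],
    [[-0.002,0,0],0],
    [[-0.002,0,0],0],
  ],
)

```text
time: 10.65
tool_pos: [0.5031, 0.0609, 0.0956]
ee_rot: [3.141, -0.01, 3.111]
contact_force: [-21.1, 3.6, 13.1]
grip_width: 0.005
grip_force: 10.4
```

jog_arm(
  moves=[
    [[0.01,0,0],0],
    [[0.025,0,0],0],
    [[0.025,0,-0.035],0],
    [[0.025,0,-0.07],0],
    [[0.025,0,-0.105],0],
  ],
)

```text
time: 11.07
tool_pos: [0.4826, 0.0605, 0.2026]
ee_rot: [-3.141, 0.002, 3.11]
contact_force: [0.5, -0.7, -0.0]
grip_width: 0.007
grip_force: 0.0
```

jog_arm(
  moves=[
    [[0.03,0,-0.02],0],
    [[0.06,0,-0.04],0],
    [[0.09,0,-0.04],0],
    [[0.11,0,-0.04],0],
    [[0.11,0,-0.04],0],
  ],
)

```text
time: 11.48
tool_pos: [0.3708, 0.0645, 0.2415]
ee_rot: [-3.141, 0.004, 3.11]
contact_force: [-0.4, -0.8, 0.3]
grip_width: 0.006
grip_force: 0.0
```

```bash
python3 - <<'E'
from h import *
for n in("scene","top"):
    c=cloud(n)
    for v in("spare","used"):
        try: print(n,v,lever(*c,AX[v]))
        except Exception as e: print(n,v,'hidden')
im,d,W=cloud("scene")
for l in("jar","lid","scoop","ladle"):
    r=robot.regions_of(l,"scene")
    if r: print(l,np.median(W[r[0]["region"]&(d>0)],0).round(3))
s=robot.observe();print(s['time'],s['tool_pos'],s['contact_force'])
E
```

```text
scene spare (159, array([525.5,  62.9]), array([72.9, 19.7]), np.float64(0.1167), 'phi', np.float64(1.544), 'axis', array([0.5278, 0.1479]))
scene used hidden
top spare (187, array([522.1,  61.8]), array([73. , 19.7]), np.float64(0.1169), 'phi', np.float64(1.542), 'axis', array([0.5246, 0.1467]))
top used (193, array([ 434.6, -174.3]), array([19.3, 73.2]), np.float64(0.1166), 'phi', np.float64(-0.017), 'axis', array([ 0.5196, -0.1758]))
jar [ 0.442 -0.013  0.084]
lid [0.426 0.102 0.007]
scoop [ 0.367 -0.226  0.018]
ladle [0.423 0.309 0.019]
11.8333 [0.37351587 0.06460212 0.23981996] [-0.13545482 -0.32108593  1.04177293]h.py:27: RuntimeWarning: Mean of empty slice.
  m=p.mean(0);e=np.linalg.svd(p[:,:2]-m[:2],full_matrices=False)[2][0];e*=-np.sign(e[0])
  ret = um.true_divide(
```

The spare lever is at its open stop (1.543 world is about 1.571 joint), the used one is closed, and the four front items haven't moved. I'm handing in.

```bash
python3 -c "
from cell import robot
print(robot.job_done())"
```

```text
the job is handed in; nothing more can be done
None
```

The tandoor is changed over to the spare bottle: the right (used) lever was pushed closed to its stop first, then the left (spare) lever fully open; jar, lid, scoop and ladle measured unmoved (tumbler, shaker and lighter not re-measured), and the job is handed in at about 12 s with no verdict returned.

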